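Hold the hand magnifier over the lichen twig

ROBOT

A 7-joint arm with a two-finger parallel gripper is mounted at the origin on the work surface. World frame = base frame: x ahead of the robot, y to its left, z up, the work surface at z = 0. Lengths are in m, angles in rad, forces in N, time in s.
With the tool pointing down it reaches from about 0.35 to 0.9 m from the base axis. Payload 8.1 kg.
Tool frame: the origin (TCP) lies midway between the tips of the shut fingers; the grasp point (between the pads) lies arm.grasp_offset behind it (arm.grasp_offset is the distance from the TCP to the grasp point, in m); z points along the fingers, y is the line along which they close (so a half turn about z gives the same grasp; the last joint's range is limited). The gripper opens to 92 mm and grips with 3 to 60 N. Pads are 19 mm wide; open, the fingers measure 130 mm over their backs; the gripper's body (75 mm by 190 mm) begins 47 mm behind the grasp point.
Start: joints at [1.035, 0.434, 0.025, 1.573, -0.012, 1.134, -0.075], TCP at [0.262, -0.567, 0.227] pointing down, gripper open.
Joint ranges: [-2.62, 2.62], [-0.44, 2.09], [-1.27, 1.32], [0.08, 2.57], [-1.32, 4.46], [0.12, 2], [-2.74, 2.74]. Speed limits (rad/s): [2.22, 2.22, 3.01, 3.01, 3.14, 3.14, 3.14].

INTERFACE

Orientations are given as a rotation vector (axis times angle).
In Python, from cell import observe, imaging, arm gives the robot as it stands.
- The arm moves only by the tool apply_moves, never from a script. Its argument "commands" is a list of rows, each a list of 5 numbers: the opening in per cent of the stroke, from 0 (shut) to 100 (fully open), then the shift along the world's x, y, z in units of 0.06 m (1.0 is 0.06 m), then the turn about the world's z in units of 0.5 rad (1.0 is 0.5 rad). A call has 1 to 12 rows; each row shifts and turns the commanded pose from where the row before left it; what a row does not reach is not made up. A row lasts 1/8 s, in which the tool goes at most 62.5 mm and 10.7 degrees, less where a joint would pass 70% of its speed; a pose out of reach is approached as far as the arm can. A call with a number of a shift or a turn outside -1 to 1 is refused whole. A call with a gripper value outside its range is refused whole. The fingers move at their own pace and stop on an object; "newtons" is the grip in N (left out, the last holds). Time passes only in rows, so rows that do not move let the fingers close. It gives the time, the measured TCP pose, the force, the opening and the grip force at its end, in the units of the state.
- observe(): the state, without advancing time (a new reading comes with each control period).
- imaging.get_image(name): name is "side" or "top"; returns (picture, depth): 400x640x3 uint8, red, green, blue; 400x640 float32, m along the optical axis (not along the pixel's ray), 0 where there is no reading.
- imaging.camera_params(name): a dict with "camera_matrix" (3x3 intrinsics, pixels), "origin" and "rotation" of the camera in the world. Camera axes: x right, y up, looking along -z (the intrinsics and any distortion apply to the point x, -y, -z); pixel columns grow to the right and rows downward; lengths in m; the calibration is good to about 2 mm. A picture is of the moment at which its call begins. camera_params takes no time and is no camera call.
- arm.sign_off(): hands the job in; it is judged then, once.
The state is a dict: "clock": time; "joints": joint angles; "dq": joint speeds; "joint_efforts": joint torques, N m; "position": TCP position; "ee_rot": TCP orientation; "force": force on the tool from outside, world axes, zero at the start; "ft_torque": the same for the moment, N m; "width": opening from 0.0 (shut) to 1.0 (fully open); "gripper_force": force on a finger pad.
Only numpy, scipy, OpenCV 4.12 (cv2) and the standard library are available. Lean on these libraries where they do the work, as an engineer would, in place of code of your own. Each camera call takes 0.05 s, during which the arm holds its last target. There are 200 camera calls.

TASK

Pick up the rectangular hand magnifier and, keeping clear of the heaped collecting tray, bring it over the lichen-covered twig that lies among the specimens in the shallow sorting tray. Hold the lens level about 25 mm above the twig, centred on it and with the lens's long side along the twig, so that the whole twig is seen through it. Do not touch the specimens or bump the trays; finish while still holding the magnifier motionless there, with it touching nothing else - do not put it down.

Things in the scene. Friction and masses are not known exactly. Their poses are not given: they have to be found in the camera images.
- magnifier: hand magnifier lying flat on the table: clear lens in a black frame 112 x 60 mm, 12 mm thick, and a straight black handle 20 wide, 16 high, 95 mm long in line with the lens's long side (handle x = -164 to -69 mm, frame -56 to 56); flat underside; 70 to 140 g. Origin: lens centre at the frame's underside; x along the lens, away from the handle, z up. Starts with the handle roughly towards the robot
- lens_centre (a point): the same point as the magnifier's origin: centre of the lens at the level of the frame's underside, same axes
- handle_grip (a point): a good place to grip the magnifier: on the axis of the handle, 85 mm behind the lens centre and 8 mm above the handle's underside, same axes
- twig: the target: a piece of branch 84 mm long, 16 mm high and about 12 mm thick, brown with pale grey-green lichen rosettes and one short side stub reaching 16 mm from its axis; the only long, thin specimen. Loose, lying flat on the floor of the sorting tray. Origin: centre of its underside; x along the twig (either end is as good), z up
- twig_top (a point): the middle of the twig, 16 mm above its underside (its top), axes as the twig's
- bark_chip: bystander: flat loose piece of bark 52 x 36 mm, 12 mm high, in the sorting tray. Origin: centre of its underside
- snail_shell: bystander: loose brown snail shell about 34 mm across, 23 mm high, in the sorting tray. Origin: centre of its underside
- sorting_tray: shallow white plastic tray 250 mm (own x) by 190 mm (own y), walls 32 mm high, floor and walls 4 mm thick, standing loose on the table, 0.6 kg; the three specimens lie side by side across its y, which is which varies. Origin: centre of its underside, z up
- collecting_tray: deep white plastic tray 280 mm (own x) by 170 mm (own y), walls 80 mm high, heaped with lichen-grown sticks, the highest (a thick branch) reaching 110 mm above the table; stands between magnifier and sorting tray (either may be on the left), 1.2 kg. Origin: centre of its underside, z up

How it is judged:
By the outcome, as a careful person would: the job done as asked, in the order asked, and still so for the second after the job is handed in, while the arm keeps its last pose, push and grip.
It also fails if it takes over 45 s, if anything falls off the work surface, if the arm or the gripper's body presses on something with over 40 N, if the wrist force passes 120 N, or if a joint passes its speed limit or range.

## Working session

There is one attempt and no reset: what is moved stays moved. The work goes in short steps, Python scripts to look and compute and a tool call to move; the robot and the scene stay as the last step left them, time stands still between calls to the robot, and variables do not carry over. Pictures are saved under pics/ and viewed, at most 10 in all, crops included, and the job is handed in when it is done.

Besides the shell and the picture viewer there is one more tool, called after "Call:" as name(argument=value, ...), one argument or row to a line, values as JSON. apply_moves: Moves the arm, as the interface text tells. Its arguments: {"type":"object","properties":{"commands":{"type":"array"},"newtons":{"type":"number"}},"required":["commands"]}

```bash
mkdir -p pics; cat > h.py <<'E'
import numpy as np, cv2
from cell import observe, imaging, arm
def cloud(name,d):
    p=imaging.camera_params(name);K=np.array(p["camera_matrix"]);R=np.array(p["rotation"]);o=np.array(p["origin"])
    v,u=np.mgrid[:d.shape[0],:d.shape[1]]
    x=(u-K[0,2])/K[0,0]*d;y=(v-K[1,2])/K[1,1]*d
    return np.stack([x,-y,-d],-1)@R.T+o
E
python3 - <<'E'
from h import *
for n in("top","side"):
    im,d=imaging.get_image(n);cv2.imwrite(f"pics/{n}0.png",im[:,:,::-1]);np.savez(f"{n}0.npz",im=im,d=d)
    print({k:np.round(v,3).tolist() if not isinstance(v,str) else v for k,v in imaging.camera_params(n).items()})
s=observe();print(s["clock"],s["position"],s["ee_rot"],s["width"],s["force"],arm.grasp_offset)
E
```

```text
{'camera_matrix': [[429.396, 0.0, 327.387], [0.0, 429.396, 211.303], [0.0, 0.0, 1.0]], 'origin': [0.326, -0.017, 1.276], 'rotation': [0.135, -0.102, -1.56]}
{'camera_matrix': [[380.123, 0.0, 320.711], [0.0, 380.123, 200.202], [0.0, 0.0, 1.0]], 'origin': [0.113, 0.607, 0.462], 'rotation': [0.422, -1.282, -2.211]}
0.1 [ 0.26189914 -0.56697466  0.2260395 ] [-3.06703734e+00 -6.74153532e-01  6.39471599e-04] 0.9999045273147781 [ 0.60640245 -0.35832156  0.01456452] 0.0188
```

View pics/top0.png

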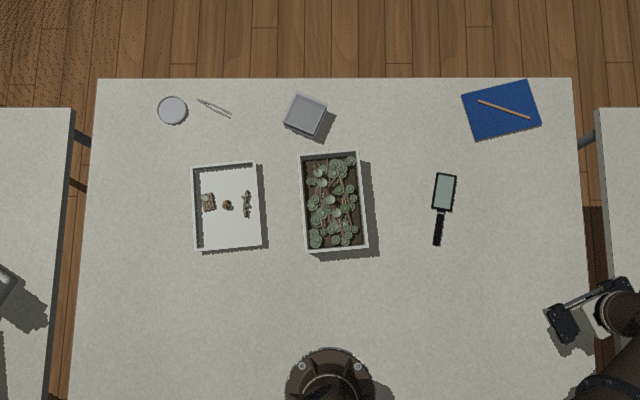

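View pics/side0.png

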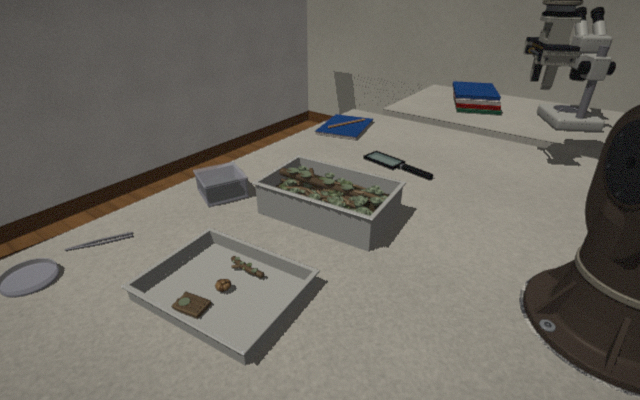

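```bash
sed -i 's/R=np.array(p\["rotation"\])/R=np.array(p["rotation"]);R=cv2.Rodrigues(R)[0] if R.size==3 else R/' h.py
cat > m.py <<'E'
from h import *
def box(P):
    (c,s,a)=cv2.minAreaRect(P[:,:2].astype(np.float32)*1000);q=cv2.boxPoints((c,s,a));e=[q[1]-q[0],q[2]-q[1]]
    e=max(e,key=np.linalg.norm);return np.round(c,1),np.round(s,1),round(float(np.degrees(np.arctan2(e[1],e[0]))),1)
E
python3 - <<'E'
from m import *
z=np.load("top0.npz");im,d=z["im"].astype(int),z["d"];C=cloud("top",d);print(C[300,200],C[380,150])
def sub(r0,r1,c0,c1,f):
    m=np.zeros(d.shape,bool);m[r0:r1,c0:c1]=True
    m&=(d>0)&f;return C[m]
g=im.sum(-1)
for n,a in dict(mag=(160,255,420,465,g<150),handle=(213,255,425,450,g<150),lens=(165,213,425,465,g<420),
  magz=(160,255,420,465,C[...,2]>.006),
  twig=(182,225,238,256,(im[...,0]-im[...,2]>15)),twigz=(182,225,238,256,C[...,2]>.009),
  shell=(195,215,220,234,(im[...,0]-im[...,2]>15)),chip=(185,215,200,218,(im[...,0]-im[...,2]>15)),
  tray=(150,260,185,270,(C[...,2]>.022)&(C[...,2]<.05)),coll=(140,265,290,375,C[...,2]>.06)).items():
    P=sub(*a)
    if len(P)>3: print(n,len(P),*box(P),"mean",P.mean(0).round(4),"z",np.percentile(P[:,2],[2,50,98,100]).round(4))
cv2.imwrite("pics/crop0.png",cv2.hconcat([cv2.resize(z["im"][155:260,185:275,::-1],None,fx=5,fy=5,interpolation=2)[:500],cv2.resize(z["im"][160:260,415:472,::-1],None,fx=5,fy=5,interpolation=2)]))
E
```

```text
[0.25469175 0.38077235 0.00284379] [0.02929247 0.51271471 0.00201921]
mag 403 [ 527.1 -328.4] [ 61.5 218.6] -10.1 mean [ 0.5136 -0.3252  0.0134] z [0.0063 0.0133 0.0202 0.0256]
handle 217 [ 465.4 -317.8] [22.7 93.5] -11.0 mean [ 0.4656 -0.3157  0.0154] z [0.009  0.0155 0.0208 0.0256]
lens 866 [ 577.7 -339.5] [ 68.3 127.8] -10.7 mean [ 0.5779 -0.3378  0.0083] z [-0.002   0.0086  0.0147  0.0201]
magz 945 [ 538.7 -330. ] [284.3 116.6] 3.6 mean [ 0.5495 -0.3311  0.0111] z [0.0062 0.0103 0.0192 0.0256]
twig 69 [541.2 259.2] [20.9 78.2] -0.1 mean [0.5397 0.2563 0.018 ] z [0.0134 0.0179 0.023  0.0232]
twigz 155 [545.4 251.4] [ 43.9 123. ] -14.8 mean [0.5441 0.2526 0.0184] z [0.0094 0.0178 0.0339 0.0369]
shell 53 [536.9 312.6] [22.8 26.2] -17.6 mean [0.5363 0.3133 0.0207] z [0.0134 0.0212 0.0275 0.0283]
chip 165 [546.5 372.7] [50.7 40.6] 13.0 mean [0.5441 0.3701 0.0144] z [0.0092 0.0146 0.0199 0.0219]
tray 1047 [533.8 312.8] [261.1 201.7] 6.1 mean [0.5342 0.3173 0.031 ] z [0.023  0.0315 0.0368 0.0398]
coll 3585 [541.9  -3.9] [290.5 180.3] 5.7 mean [ 0.5404 -0.0014  0.0728] z [0.0605 0.0696 0.1017 0.1108]
```

View pics/crop0.png

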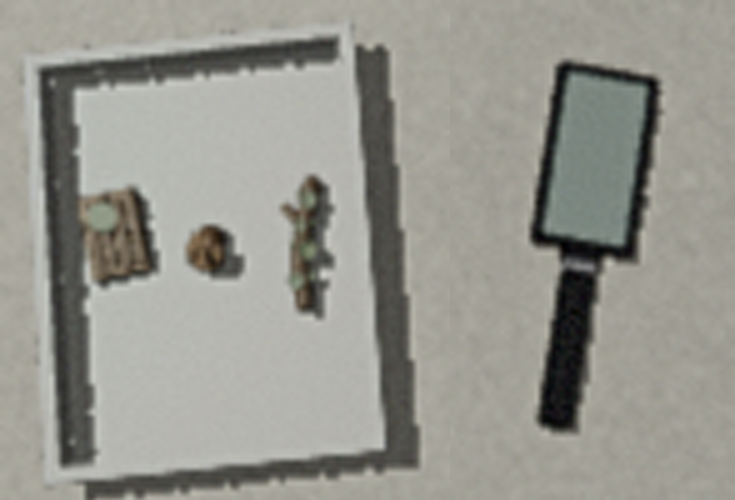

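Call:
apply_moves(
  commands=[
    [100,0.485,0.507,-0.25,-0.156],
    [100,0.485,0.507,-0.25,-0.156],
    [100,0.485,0.507,-0.25,-0.156],
    [100,0.485,0.507,-0.25,-0.156],
    [100,0.485,0.507,-0.25,-0.156],
    [100,0.485,0.507,-0.25,-0.156],
    [100,0.485,0.507,-0.25,-0.156],
    [100,0.485,0.507,-0.25,-0.156],
    [100,0,0,0,0],
    [100,0,0,0,0],
  ],
  newtons=45,
)

```text
clock: 1.35
position: [0.4944, -0.3244, 0.1065]
ee_rot: [3.127, -0.299, -0.001]
force: [0.2, 0.1, 0.7]
width: 0.998
gripper_force: 0.0
```

```bash
python3 - <<'E'
from m import *
s=observe();print(s["clock"],s["position"],s["ee_rot"])
R=cv2.Rodrigues(np.array(s["ee_rot"]))[0];print(R.round(3))
for n in("top","side"):
    im,d=imaging.get_image(n);np.savez(f"{n}1.npz",im=im,d=d)
    if n=="top":
        cv2.imwrite("pics/t1.png",cv2.resize(im[150:270,390:510,::-1],None,fx=4.5,fy=4.5,interpolation=2))
# ray-plane of twig ends and lens/handle points in top
p=imaging.camera_params("top");K=np.array(p["camera_matrix"]);Rc=cv2.Rodrigues(np.array(p["rotation"]))[0] if np.size(p["rotation"])==3 else np.array(p["rotation"]);o=np.array(p["origin"])
def rp(u,v,z):
    r=Rc@np.array([(u-K[0,2])/K[0,0],-(v-K[1,2])/K[1,1],-1]);return (o+r*(z-o[2])/r[2]).round(4)
for n,u,v,z in(("tA",310,180,.013),("tB",303,310,.013),("trTL",30,58,.032),("trTR",346,25,.032),("trBR",383,450,.032),("trBL",50,478,.032)):print(n,rp(185+u/5,155+v/5,z))
for n,u,v,z in(("LTL",562-450,64,.012),("LTR",658-450,78,.012),("LBR",632-450,260,.012),("LBL",534-450,242,.012),("HB",558-450,428,.016)):print(n,rp(415+u/5,160+v/5,z))
E
```

```text
1.35 [ 0.49438461 -0.32442996  0.10652748] [ 3.12693390e+00 -2.99029152e-01 -1.44346417e-03]
[[ 0.982 -0.19  -0.001]
 [-0.19  -0.982 -0.   ]
 [-0.001  0.    -1.   ]]
tA [0.5782 0.2525 0.013 ]
tB [0.4992 0.2538 0.013 ]
trTL [0.6482 0.4198 0.032 ]
trTR [0.6692 0.2302 0.032 ]
trBR [0.4148 0.1999 0.032 ]
trBL [0.3971 0.3938 0.032 ]
LTL [ 0.6367 -0.3197  0.012 ]
LTR [ 0.6283 -0.3767  0.012 ]
LBR [ 0.5178 -0.3574  0.012 ]
LBL [ 0.5283 -0.2999  0.012 ]
HB [ 0.4178 -0.3099  0.016 ]
```

View pics/t1.png

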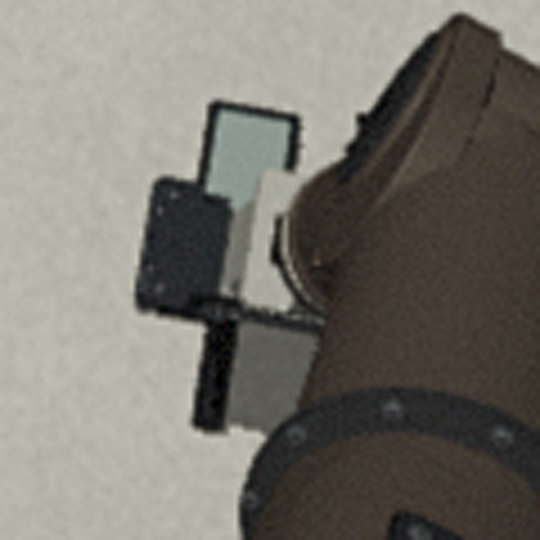

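Call:
apply_moves(
  commands=[
    [100,0,0.01,-0.4,0.02],
    [100,0,0,-0.4,0],
    [100,0,0,-0.4,0],
    [100,0,0,-0.3,0],
    [100,0,0,-0.15,0],
    [100,0,0,-0.06,0],
    [100,0,0,0,0],
    [100,0,0,0,0],
  ],
)

```text
clock: 2.45
position: [0.4953, -0.3237, 0.0048]
ee_rot: [3.128, -0.284, 0.002]
force: [-0.3, -0.2, 0.3]
width: 0.999
gripper_force: 0.0
```

Call:
apply_moves(
  commands=[
    [100,0,0,-0.03,0],
    [70,0,0,0,0],
    [50,0,0,0,0],
    [35,0,0,0,0],
    [25,0,0,0,0],
    [10,0,0,0,0],
    [0,0,0,0,0],
    [0,0,0,0,0],
    [0,0,0,0,0],
    [0,0,0,0,0],
  ],
  newtons=45,
)

```text
clock: 3.7
position: [0.495, -0.3234, 0.0023]
ee_rot: [3.129, -0.284, 0.0]
force: [-0.2, 0.4, -0.1]
width: 0.217
gripper_force: 45.0
```

Call:
apply_moves(
  commands=[
    [0,0,0,0.1,0],
    [0,0,0,0.25,0],
    [0,0,0,0.4,0],
    [0,0,0,0.5,0],
    [0,0,0,0.5,0],
    [0,0,0,0.5,0],
    [0,0,0,0.5,0],
    [0,0,0,0.4,0],
    [0,0,0,0.2,0],
    [0,0,0,0,0],
    [0,0,0,0,0],
  ],
)

```text
clock: 5.08
position: [0.4944, -0.3231, 0.2024]
ee_rot: [-3.128, 0.284, 0.002]
force: [-1.2, -0.0, -0.8]
width: 0.213
gripper_force: 45.0
```

```bash
python3 - <<'E'
from m import *
s=observe();print(s["position"],s["force"],s["ft_torque"],s["width"])
im,d=imaging.get_image("side");np.savez("side2.npz",im=im,d=d)
cv2.imwrite("pics/s2.png",cv2.resize(im[60:220,300:540,::-1],None,fx=3.3,fy=3.3,interpolation=2))
E
```

```text
[ 0.49437474 -0.32311459  0.20244769] [-1.1742458  -0.0301174  -0.79648357] [ 0.04170582  0.12982758 -0.00531237] 0.21328448227495195
```

View pics/s2.png

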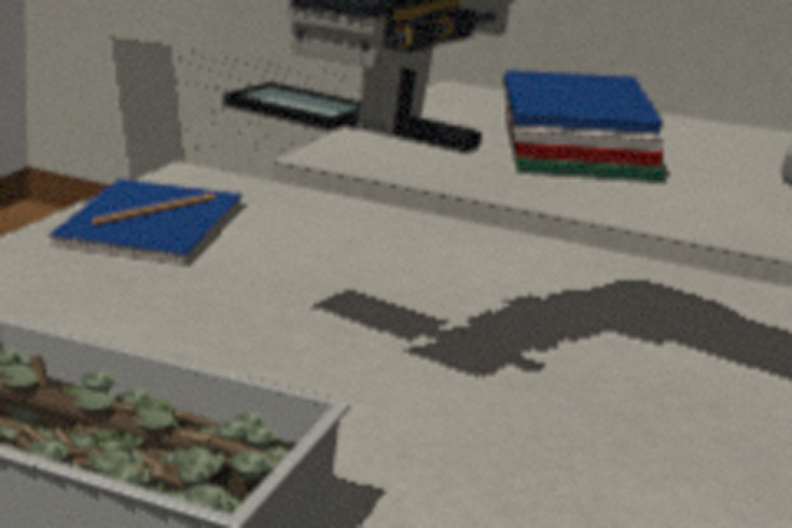

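```bash
python3 - <<'E'
from m import *
for n in("top","side"):
    z=np.load(n+"0.npz");im,d=z["im"].astype(int),z["d"];C=cloud(n,d)
    hsv=cv2.cvtColor(z["im"],cv2.COLOR_RGB2HSV)
    fl=(abs(C[...,0]-.48)<.04)&(abs(C[...,1]-.28)<.03)&(d>0);print(n,"floor z",np.median(C[fl][:,2]).round(4))
    m=(d>0)&(C[...,0]>.47)&(C[...,0]<.61)&(C[...,1]>.225)&(C[...,1]<.285)&(hsv[...,1]>45)
    P=C[m];print(m.sum(),box(P),P.mean(0).round(4),np.percentile(P[:,2],[2,50,98]).round(4), "x",P[:,0].min().round(4),P[:,0].max().round(4))
    xs=[];
    for x in np.arange(.495,.59,.008):
        q=P[abs(P[:,0]-x)<.004]
        if len(q):xs.append((round(x*1000),*np.round([q[:,1].min()*1e3,np.median(q[:,1])*1e3,q[:,1].max()*1e3]).astype(int)))
    print(xs)
    vx=cv2.fitLine(P[:,:2].astype(np.float32),cv2.DIST_HUBER,0,.001,.001).ravel();print("line",np.degrees(np.arctan(vx[1]/vx[0])).round(2),"y at .54",(vx[3]+(.54-vx[2])*vx[1]/vx[0]).round(4))
    r,c=np.where(m)
    rr=[r.min()-8,r.max()+8,c.min()-10,c.max()+10];I=cv2.resize(z["im"][rr[0]:rr[1],rr[2]:rr[3],::-1],None,fx=9,fy=9,interpolation=cv2.INTER_CUBIC);M=cv2.resize(m[rr[0]:rr[1],rr[2]:rr[3]].astype(np.uint8)*255,None,fx=9,fy=9,interpolation=0)
    cv2.drawContours(I,cv2.findContours(M,0,1)[0],-1,(0,0,255),1);print(n,rr);globals()[n]=I
h=max(top.shape[0],side.shape[0]);pad=lambda a:cv2.copyMakeBorder(a,0,h-a.shape[0],0,5,0)
cv2.imwrite("pics/tw.png",cv2.hconcat([pad(top),pad(side)]))
E
```

```text
top floor z 0.0041
74 (array([540.8, 257.8]), array([18.1, 79. ]), -0.1) [0.5401 0.2549 0.0181] [0.0134 0.0179 0.0231] x 0.5013 0.5803
[(503, np.int64(251), np.int64(254), np.int64(258)), (511, np.int64(249), np.int64(253), np.int64(259)), (519, np.int64(252), np.int64(253), np.int64(258)), (527, np.int64(253), np.int64(255), np.int64(262)), (535, np.int64(249), np.int64(255), np.int64(259)), (543, np.int64(251), np.int64(256), np.int64(259)), (551, np.int64(251), np.int64(253), np.int64(259)), (559, np.int64(251), np.int64(257), np.int64(267)), (575, np.int64(249), np.int64(251), np.int64(257)), (583, np.int64(252), np.int64(252), np.int64(252))]
line 0.18 y at .54 0.2544
top [np.int64(182), np.int64(224), np.int64(232), np.int64(258)]
side floor z 0.0032
251 (array([541.8, 258.8]), array([81.7, 21.4]), 2.3) [0.5401 0.2585 0.0165] [0.0116 0.0171 0.0199] x 0.5011 0.5828
[(503, np.int64(251), np.int64(257), np.int64(260)), (511, np.int64(252), np.int64(258), np.int64(262)), (519, np.int64(251), np.int64(260), np.int64(264)), (527, np.int64(254), np.int64(261), np.int64(264)), (535, np.int64(249), np.int64(259), np.int64(264)), (543, np.int64(248), np.int64(258), np.int64(266)), (551, np.int64(253), np.int64(260), np.int64(263)), (559, np.int64(253), np.int64(261), np.int64(269)), (567, np.int64(249), np.int64(258), np.int64(270)), (575, np.int64(250), np.int64(256), np.int64(260)), (583, np.int64(253), np.int64(256), np.int64(258))]
line -0.31 y at .54 0.2591
side [np.int64(248), np.int64(285), np.int64(221), np.int64(273)]
```

View pics/tw.png

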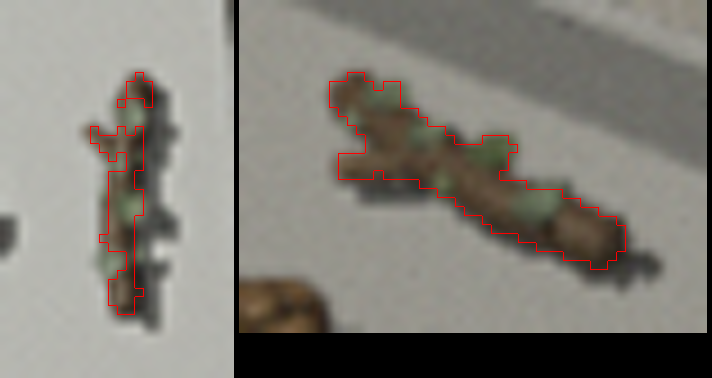

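Call:
apply_moves(
  commands=[
    [0,-0.02,0.25,0,0],
    [0,-0.03,0.5,0,0.02],
    [0,-0.05,0.7,0,0.03],
    [0,-0.05,0.7,0,0.03],
    [0,-0.05,0.7,0,0.03],
    [0,-0.05,0.7,0,0.03],
    [0,-0.05,0.7,0,0.03],
    [0,-0.05,0.7,0,0.03],
    [0,-0.05,0.7,0,0.03],
    [0,-0.05,0.7,0,0.03],
    [0,-0.05,0.7,0,0.03],
    [0,-0.05,0.7,0,0.03],
  ],
)

```text
clock: 6.62
position: [0.4607, 0.1435, 0.203]
ee_rot: [3.141, -0.031, -0.001]
force: [1.0, 0.1, -0.4]
width: 0.215
gripper_force: 45.0
```

Call:
apply_moves(
  commands=[
    [0,-0.04,0.7,0,0.03],
    [0,-0.03,0.6,0,0],
    [0,0,0.4,0,0],
    [0,0,0.15,0,0],
    [0,0,0,0,0],
    [0,0,0,0,0],
    [0,0,0,0,0],
  ],
)

```text
clock: 7.5
position: [0.4579, 0.2515, 0.2034]
ee_rot: [3.141, -0.012, 0.0]
force: [-0.2, -0.2, -0.5]
width: 0.211
gripper_force: 45.0
```

Call:
apply_moves(
  commands=[
    [0,-0.01,0.04,-0.2,0],
    [0,0,0.04,-0.35,0],
    [0,0,0,-0.4,0],
    [0,0,0,-0.35,0],
    [0,0,0,-0.2,0],
    [0,0,0,-0.05,0],
    [0,0,0,0,0],
    [0,0,0,0,0],
  ],
)

```text
clock: 8.5
position: [0.4575, 0.2577, 0.111]
ee_rot: [-3.141, 0.01, -0.002]
force: [-1.0, -0.8, -0.4]
width: 0.217
gripper_force: 45.0
```

```bash
python3 - <<'E'
from m import *
s=observe();print(s["position"],s["ee_rot"])
L=[]
for n in("top","side"):
    im,d=imaging.get_image(n);np.savez(n+"3.npz",im=im,d=d)
    C=cloud(n,d);m=(d>0)&(C[...,2]>.085)&(C[...,2]<.15)&(C[...,0]>.478)&(C[...,0]<.65)&(abs(C[...,1]-.256)<.06)
    P=C[m];
    if len(P)>5:
        print(n,len(P),box(P),np.percentile(P[:,2],[5,50,95]).round(4))
        A=np.c_[P[:,:2]-[.54,.256],np.ones(len(P))];print("plane",np.linalg.lstsq(A,P[:,2],rcond=None)[0].round(4))
    c=im[140:270,180:310] if n=="top" else im[150:340,120:330]
    L.append(cv2.resize(c[:,:,::-1],(390,390) if n=="top" else (400,362),interpolation=2))
L[1]=cv2.copyMakeBorder(L[1],0,390-362,0,0,0);cv2.imwrite("pics/c3.png",cv2.hconcat(L))
E
```

```text
[0.45753264 0.25765395 0.1110137 ] [-3.14093139e+00  9.92477402e-03 -1.64467319e-03]
top 745 (array([549.2, 257.2]), array([ 61.8, 101.7]), -0.3) [0.1133 0.1175 0.1218]
plane [ 0.0076 -0.0074  0.1174]
side 278 (array([545.1, 264.3]), array([ 50.4, 117.8]), -0.2) [0.1092 0.1143 0.1197]
plane [ 0.0369 -0.1569  0.1183]
```

View pics/c3.png

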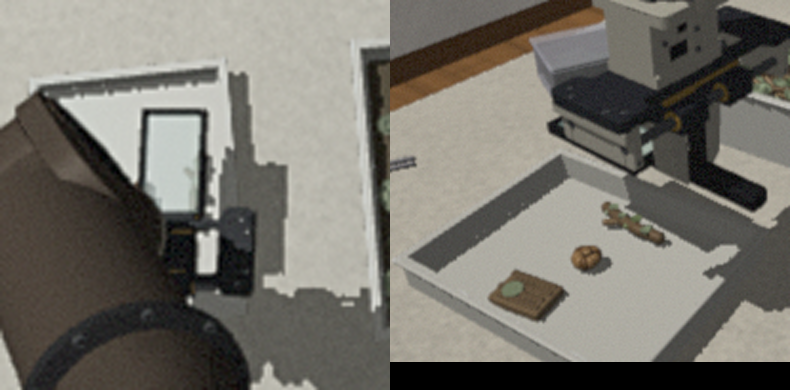

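Call:
apply_moves(
  commands=[
    [0,-0.015,-0.035,-0.15,0],
    [0,0,0,-0.25,0],
    [0,0,0,-0.25,0],
    [0,0,0,-0.2,0],
    [0,0,0,-0.12,0],
    [0,0,0,-0.06,0],
    [0,0,0,-0.03,0],
    [0,0,0,0,0],
    [0,0,0,0,0],
    [0,0,0,0,0],
  ],
)

```text
clock: 9.85
position: [0.4564, 0.2554, 0.047]
ee_rot: [-3.141, 0.01, -0.001]
force: [-0.8, 0.1, -0.8]
width: 0.215
gripper_force: 45.0
```

```bash
python3 - <<'E'
from m import *
s=observe();print(s["position"],s["ee_rot"],s["force"],np.abs(s["dq"]).max())
L=[]
for n in("top","side"):
    im,d=imaging.get_image(n);np.savez(n+"4.npz",im=im,d=d)
    C=cloud(n,d);m=(d>0)&(C[...,2]>.042)&(C[...,2]<.075)&(C[...,0]>.487)&(C[...,0]<.65)&(abs(C[...,1]-.256)<.06)
    P=C[m];print(n,len(P),box(P),np.percentile(P[:,2],[5,50,95]).round(4))
    L.append(cv2.resize(im[170:250,210:290,::-1] if n=="top" else im[215:305,200:290,::-1],(390,390),interpolation=2))
cv2.imwrite("pics/c4.png",cv2.hconcat(L))
E
```

```text
[0.45636703 0.25535744 0.04698968] [-3.14135373e+00  9.93310336e-03 -6.48831021e-04] [-0.76961062  0.13170919 -0.76978475] 0.0016829708510850477
top 667 (array([547.3, 255.1]), array([101.8,  62.2]), 0.1) [0.049  0.0534 0.0578]
side 92 (array([545.9, 268.9]), array([116.3,  26.2]), 8.9) [0.0464 0.0521 0.056 ]
```

View pics/c4.png

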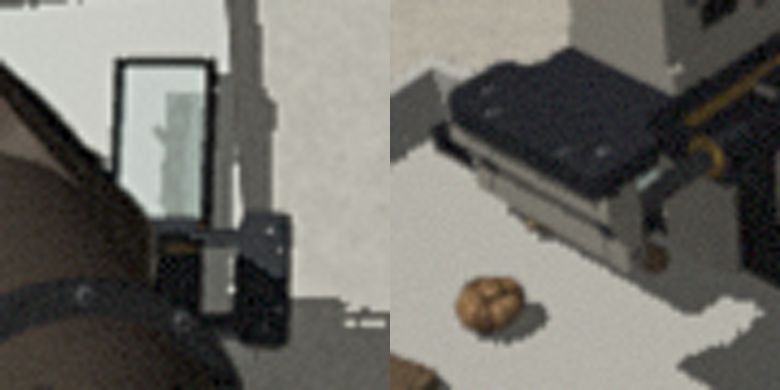

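```bash
python3 - <<'E'
from m import *
p=imaging.camera_params("top");K=np.array(p["camera_matrix"]);Rc=cv2.Rodrigues(np.array(p["rotation"]))[0] if np.size(p["rotation"])==3 else np.array(p["rotation"]);o=np.array(p["origin"])
def rp(u,v,z):
    r=Rc@np.array([(u-K[0,2])/K[0,0],-(v-K[1,2])/K[1,1],-1]);return (o+r*(z-o[2])/r[2]).round(4)
im=np.load("top4.npz")["im"].astype(int).sum(-1)
for r in (190,195,200,205):
    print(r,im[r,230:258].tolist())
print("col243",im[178:190,243].tolist())
f=4.875
for a in((115,62),(217,62),(215,205),(166,130)):print(rp(210+a[0]/f-.4,170+a[1]/f-.4,.057))
im0=np.load("top0.npz")["im"].astype(int)
for r in (193,196,204,208,212,215): print(r,[(int(c),int(s)) for c,s in zip(im0[r,240:254,0]-im0[r,240:254,2],im0[r,240:254].sum(-1))])
print(rp(246.3,204,.013))
E
```

```text
190 [601, 610, 611, 290, 146, 440, 618, 608, 602, 592, 602, 599, 602, 589, 481, 469, 440, 428, 443, 485, 480, 482, 185, 53, 168, 284, 295, 292]
195 [604, 613, 592, 209, 195, 510, 615, 603, 601, 604, 597, 583, 550, 581, 473, 444, 451, 448, 433, 487, 481, 382, 137, 85, 228, 294, 288, 288]
200 [602, 628, 503, 161, 287, 581, 613, 603, 595, 597, 598, 603, 604, 557, 447, 440, 434, 439, 474, 498, 478, 294, 100, 88, 248, 285, 280, 301]
205 [57, 55, 98, 94, 328, 591, 609, 603, 597, 597, 599, 595, 589, 470, 429, 433, 444, 446, 473, 494, 494, 229, 72, 96, 286, 284, 273, 393]
col243 [601, 604, 603, 472, 155, 339, 586, 611, 599, 594, 596, 588]
[0.5951 0.2845 0.057 ]
[0.5953 0.2232 0.057 ]
[0.5089 0.2214 0.057 ]
[0.5538 0.2523 0.057 ]
193 [(6, 535), (6, 544), (7, 542), (7, 537), (7, 439), (20, 279), (18, 332), (15, 265), (15, 130), (1, 188), (5, 318), (6, 555), (8, 544), (6, 535)]
196 [(7, 523), (20, 375), (27, 271), (11, 358), (9, 434), (25, 315), (17, 302), (13, 232), (6, 154), (4, 217), (6, 235), (4, 356), (6, 536), (5, 542)]
204 [(6, 536), (5, 548), (4, 538), (15, 303), (26, 258), (15, 265), (17, 318), (18, 343), (8, 281), (4, 316), (6, 523), (8, 550), (7, 551), (4, 538)]
208 [(5, 545), (7, 548), (7, 538), (22, 322), (31, 274), (29, 194), (16, 137), (5, 200), (3, 256), (6, 372), (6, 366), (5, 391), (7, 541), (5, 542)]
212 [(4, 543), (6, 547), (6, 537), (8, 420), (13, 351), (18, 238), (24, 131), (4, 116), (4, 231), (5, 250), (6, 396), (6, 546), (6, 537), (8, 537)]
215 [(6, 538), (7, 539), (6, 543), (6, 529), (23, 294), (29, 282), (25, 168), (9, 142), (4, 214), (3, 337), (6, 555), (7, 549), (6, 533), (6, 536)]
[0.5386 0.2531 0.013 ]
```

```bash
python3 - <<'E'
from m import *
p=imaging.camera_params("top");K=np.array(p["camera_matrix"]);Rc=cv2.Rodrigues(np.array(p["rotation"]))[0] if np.size(p["rotation"])==3 else np.array(p["rotation"]);o=np.array(p["origin"])
def rp(u,v,z):
    r=Rc@np.array([(u-K[0,2])/K[0,0],-(v-K[1,2])/K[1,1],-1]);return (o+r*(z-o[2])/r[2]).round(4)
print("lensL/R",rp(232.26,200,.0567),rp(253.7,200,.0567),rp(243,200,.0567),"front",rp(243,180.65,.0567))
for u,v in((246.5,193),(245.3,204),(245.5,215)):print(rp(u,v,.012))
for c in (246,247,245): print(np.load("top0.npz")["im"].astype(int)[186:222,c].sum(-1).tolist())
E
```

```text
lensL/R [0.5427 0.2851 0.0567] [0.543  0.2227 0.0567] [0.5429 0.2538 0.0567] front [0.6002 0.256  0.0567]
[0.5723 0.254  0.012 ]
[0.5387 0.2563 0.012 ]
[0.5054 0.2545 0.012 ]
[532, 538, 539, 522, 383, 292, 297, 332, 351, 354, 302, 205, 189, 207, 193, 149, 166, 211, 318, 347, 290, 155, 137, 164, 211, 166, 131, 169, 178, 168, 148, 338, 557, 543, 536, 535]
[537, 547, 542, 512, 271, 180, 191, 265, 366, 377, 232, 120, 158, 197, 123, 131, 141, 235, 343, 366, 297, 206, 200, 267, 305, 175, 116, 112, 130, 142, 153, 325, 542, 548, 547, 535]
[540, 537, 545, 536, 521, 447, 325, 279, 307, 320, 315, 295, 321, 334, 359, 288, 239, 261, 265, 269, 240, 195, 194, 227, 306, 322, 238, 275, 298, 282, 191, 355, 547, 550, 536, 533]
```

Call:
apply_moves(
  commands=[
    [0,-0.025,0.015,0.005,0],
    [0,0,0,0,0],
    [0,0,0,0,0],
    [0,0,0,0,0],
    [0,0,0,0,0],
    [0,0,0,0,0],
    [0,0,0,0,0],
    [0,0,0,0,0],
  ],
)

```text
clock: 10.95
position: [0.4547, 0.2562, 0.0471]
ee_rot: [3.142, -0.01, -0.0]
force: [0.5, 0.7, -0.3]
width: 0.209
gripper_force: 45.0
```

```bash
python3 - <<'E'
from h import *
s=observe();print(s["position"],s["force"],np.abs(s["dq"]).max(),s["width"]);print(arm.sign_off())
E
```

```text
[0.45471391 0.25618233 0.04705473] [ 0.54392142  0.68142834 -0.31754767] 0.0015049194839122555 0.20925465989627234
the job is handed in; nothing more can be done
None
```

The job is handed in at about 11 s: the arm holds the magnifier still and level about 25 mm above the twig, long side along it and centred to within 2–3 mm by camera, with no contact seen.

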